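Change the label roll on the dispenser

TASK

The label dispenser has run out: lift the empty cardboard core off its upright spindle and put it in the green tray, then take the new label roll from the leaning plywood cradle and slide it, collar up, fully down onto the spindle until it rests on the blue base plate. Hold the soft roll gently, keep hold of it until it is down, without dropping it or ramming it onto the dispenser, and leave the things standing around where they are.

Things in the scene. Friction and masses are not known exactly. Their poses are not given: they have to be found in the camera images.
- stand: label dispenser, fixed: blue base plate 150 x 120 x 15 mm with an upright steel spindle 20 mm thick rising to 110 mm above the table (its last 18 mm taper to 8 mm). Origin on the table under the spindle's axis; z up. A low wire guide bar, 100 mm long along y and 64 mm high, stands 72 mm from the axis on the +x side
- seat (a point): foot of the spindle: point on the spindle's axis at the top of the base plate, 15 mm above the table
- core: empty cardboard core, loose, a tube 110 mm long, 40 mm outside, 24 mm bore, 60 g. At the start it stands over the dispenser's spindle and hides it. Origin at the centre of its lower end, z along its axis
- core_mid (a point): middle of the empty core, on its axis, 55 mm from either end
- roll: new label roll, loose, about 0.3 kg: white paper with red bands, 76 mm diameter, 70 mm long, on a cardboard core 40 mm outside with a 24 mm bore right through; the core is flush at the foot and stands out 40 mm at the other end as a collar (110 mm in all). Origin at the centre of the foot, z along the axis to the collar. At the start it leans 30 degrees in the cradle, collar at the top
- roll_collar (a point): on the roll's axis in the collar, 92 mm from the foot (22 mm above the paper): a good place to grip
- rack: plywood cradle, fixed, board 150 x 130 mm; origin on the table at its centre, z up. It holds the roll in a V-shaped trough open to +x and above, with a sloping floor; the roll's axis leans 30 degrees from vertical towards the cradle's own -x. The trough's walls reach 60 mm along the roll from its foot, so the collar is free
- tray: green open tray for empties, fixed, 190 x 150 x 60 mm outside (x, y, z), walls and floor 5 mm; origin on the table at its centre
- jar_l: small jar with yellow lid, 48 mm diameter, 65 mm high, a bystander; origin at its foot
- jar_r: small jar with blue lid, 48 mm diameter, 65 mm high, a bystander; origin at its foot
- squeeze: yellow bottle, 60 mm diameter, 140 mm high, a bystander; origin at its foot
- carton: white takeaway box, 80 x 120 x 55 mm, a bystander; origin at the centre of its underside
- cup: blue cup, 80 mm diameter, 80 mm high, a bystander; origin at its foot
- turner: spatula lying flat, 280 mm long along its x, a bystander
- bowl: steel bowl, 110 mm diameter, 50 mm high, a bystander; origin at its foot
Things that resemble listed ones, but are neither listed nor needed, are in the scene too. Of the things like the stand, leave any that is pink; of the rest the larger one is meant.

How it is judged:
On the way, in this order (a step that is already met when the one before it is completed fails the run):
1. the empty core is in the green tray, let go of (x of core_mid in the frame of tray between -0.09 and 0.09 m and y of core_mid in the frame of tray between -0.07 and 0.07 m and z of core_mid in the frame of tray below 0.085 m and contact force between the fingers and core below 0.1 N), for 0.2 s.
2. the new roll is fully down on the spindle (horizontal distance between roll and seat below 0.005 m and z of roll in the frame of stand below 0.019 m and angle between roll's own z axis and vertical below 0.07 rad), for 0.2 s.
At the end, for the whole second after the job is handed in: The empty core is in the tray (its middle inside the walls and less than 85 mm above the table); the new roll is on the spindle, collar up, within 4 mm of fully down on the base plate, its foot within 5 mm of the spindle's axis, upright within 4 degrees; both at rest and released (all of step 2 and x of core_mid in the frame of tray between -0.09 and 0.09 m and y of core_mid in the frame of tray between -0.07 and 0.07 m and z of core_mid in the frame of tray below 0.085 m and linear speed of each of roll, core below 0.02 m/s); the robot touches nothing.
It fails at once if the roll is let go over the dispenser while still more than 25 mm above the base plate (contact force between the fingers and roll below 0.05 N and horizontal distance between roll and seat below 0.05 m and z of roll in the frame of stand above 0.04 m).
It fails at once if the roll pressed, dropped or rammed onto the dispenser with more than 45 N (contact force between roll and stand above 45 N).
It fails at once if the roll squeezed with more than 150 N, both fingers together (contact force between the fingers and roll above 150 N).
It fails at once if a bystander moved more than 30 mm (distance of any of jar_l, jar_r, squeeze, carton, cup, turner, bowl from where it was at the start of the episode above 0.03 m).
It also fails if it takes over 67 s, if anything falls off the work surface, if the arm or the gripper's body presses on something with over 40 N, if the wrist force passes 120 N, or if a joint passes its speed limit or range.

ROBOT

A 7-joint arm with a two-finger parallel gripper is mounted at the origin on the work surface. World frame = base frame: x ahead of the robot, y to its left, z up, the work surface at z = 0. Lengths are in m, angles in rad, forces in N, time in s.
With the tool pointing down it reaches from about 0.4 to 0.9 m from the base axis. Payload 5.5 kg.
Tool frame: the origin (TCP) lies between the finger pads; the fingertips stand 11 mm ahead of it and the grasp point (between the pads) lies 8 mm behind it; z points along the fingers, y is the direction in which the jaws open and shut (so a half turn about z gives the same grasp; the last joint's range is limited). The gripper opens to 85 mm and grips with 20 to 120 N. Pads are 22 mm wide; open, the fingers measure 114 mm over their backs; the gripper's body (76 mm by 85 mm) begins 54 mm behind the grasp point. The pads swing forward as they close: fully open they stand 13 mm farther back than shut.
Start: joints at [1.476, 0.501, -0.427, 1.55, 0.221, 1.138, -0.21], TCP at [0.228, -0.609, 0.242] pointing down, gripper open.
Joint ranges: [-2.88, 2.88], [-0.31, 2.03], [-1.54, 1.56], [0.2, 2.42], [-1.41, 4.55], [0.19, 2.02], [-2.57, 2.57]. Speed limits (rad/s): [2.57, 2.57, 3.14, 3.14, 3.14, 3.14, 3.14].

INTERFACE

Orientations are given as a rotation vector (axis times angle).
In Python, from station import * gives the robot as it stands.
- The arm moves only by the tool move_arm, never from a script. Its argument "motion" is a list of rows, each a list of 6 numbers: the shift along the world's x, y, z in cm, then the turn, a rotation vector about the world's x, y, z in rad. In form: [[x, y, z, ax, ay, az], ...]. A call has 1 to 10 rows; each row shifts and turns the pose as measured when the row begins; what a row does not reach is not made up. A row lasts 1/8 s, in which the tool goes at most 62.5 mm and 10.7 degrees, less where a joint would pass 70% of its speed; a pose out of reach is approached as far as the arm can. A call with a gripper value outside its range is refused whole. "claw" is the finger opening in cm, from 0 to 8.54, set as the call begins (left out, the last holds). The fingers move at their own pace and stop on an object; "grip_force" is the grip in N (left out, the last holds). Time passes only in rows, so rows that do not move let the fingers close. It gives the time, the measured TCP pose, the force and the opening at its end, in the units of the state.
- get_state(): the state, without advancing time (a new reading comes with each control period).
- capture(name): name is "scene" or "top" or "wrist"; returns a dict with "color" (384x512x3 uint8, blue, green, red), "z_map" (384x512 float32, m along the optical axis (not along the pixel's ray), 0 where there is no reading), "intrinsics" (3x3 intrinsics, pixels), "world_from_camera" (4x4, takes a point from camera to world coordinates). Camera axes: x right, y up, looking along -z (the intrinsics and any distortion apply to the point x, -y, -z); pixel columns grow to the right and rows downward; lengths in m; the calibration is good to about 2 mm. A picture is of the moment at which its call begins.
- job_done(): hands the job in, once; it reports no verdict.
The state is a dict: "t": time; "joints": joint angles; "joint_velocities": joint speeds; "effort": joint torques, N m; "tcp_pos": TCP position; "orientation": TCP orientation; "ft_force": force on the tool from outside, world axes, zero at the start; "ft_torque": the same for the moment, N m; "grip_width": finger opening in m.
Only numpy, scipy, OpenCV 4.12 (cv2) and the standard library are available. Lean on these libraries where they do the work, as an engineer would, in place of code of your own. Each camera call takes 0.05 s, during which the arm holds its last target.

## Working session

There is one attempt and no reset: what is moved stays moved. The work goes in short steps, Python scripts to look and compute and a tool call to move; the robot and the scene stay as the last step left them, time stands still between calls to the robot, and variables do not carry over. Pictures are saved under pics/ and viewed, and the job is handed in when it is done.

Besides the shell and the picture viewer there is one more tool, called after "Emit:" by a JSON object that holds its "api" and its "payload". move_arm: Moves the arm, as the interface text tells. Its arguments: {"type":"object","properties":{"motion":{"type":"array"},"claw":{"type":"number"},"grip_force":{"type":"number"}},"required":["motion"]}

```bash
mkdir -p pics; ls
cat > h.py <<'E'
from station import *
import numpy as np, cv2
def cap(n,save=None):
    c=capture(n)
    if save: cv2.imwrite('pics/'+save+'.png',c['color'])
    return c
def pts(c):
    z=c['z_map'];K=np.array(c['intrinsics']);T=np.array(c['world_from_camera'])
    v,u=np.mgrid[:z.shape[0],:z.shape[1]]
    x=(u-K[0,2])/K[0,0]*z;y=(v-K[1,2])/K[1,1]*z
    P=np.stack([x,-y,-z],-1)@T[:3,:3].T+T[:3,3]
    P[z==0]=np.nan
    return P
E
python3 - <<'E'
from h import *
for n in ['scene','top','wrist']:
    c=cap(n,n+'0');print(n,c['intrinsics'],c['world_from_camera'])
    np.savez('pics/'+n+'0.npz',**c)
print(get_state())
E
```

```text
pics
scene [[395.08906739   0.         257.05798524]
 [  0.         395.08906739 192.04103208]
 [  0.           0.           1.        ]] [[-0.09232726 -0.7410896   0.66502773  1.41594643]
 [ 0.99559917 -0.07948057  0.04965014  0.14370035]
 [ 0.01606158  0.66668512  0.74516641  1.08091386]
 [ 0.          0.          0.          1.        ]]
top [[356.04931292   0.         259.12940189]
 [  0.         356.04931292 186.48949014]
 [  0.           0.           1.        ]] [[-0.01721155  0.98553674 -0.1685856   0.38621998]
 [-0.99967903 -0.01382718  0.0212286   0.08963495]
 [ 0.0185905   0.16889687  0.98545839  1.07915959]
 [ 0.          0.          0.          1.        ]]
wrist [[342.10167553   0.         257.42013749]
 [  0.         342.10167553 191.73533055]
 [  0.           0.           1.        ]] [[ 0.35119767  0.90404433  0.24364738  0.28897821]
 [-0.93629427  0.34010705  0.08763693 -0.58557045]
 [-0.00363852 -0.25890354  0.96589633  0.37310809]
 [ 0.          0.          0.          1.        ]]
{'t': 0.15, 'joints': array([ 1.47622244,  0.5016938 , -0.42683565,  1.55120482,  0.22077736,
        1.13830009, -0.2103017 ]), 'joint_velocities': array([ 0.00045485, -0.00251652,  0.00031678, -0.00414203,  0.00012518,
        0.00089133,  0.00103546]), 'effort': array([-6.50016635e-03, -5.70043159e+01, -5.82543522e+00, -2.81288964e+01,
        1.06150648e-02,  7.84432545e-03,  4.61045363e-05]), 'tcp_pos': array([ 0.22742149, -0.60835741,  0.24146186]), 'orientation': array([-3.08992497e+00, -5.58773727e-01,  2.89325659e-04]), 'ft_force': array([-0.24897826, -0.12052376,  0.06637299]), 'ft_torque': array([-0.02347207, -0.03494315, -0.00404311]), 'grip_width': 0.08531885352562053}
```

View pics/scene0.png

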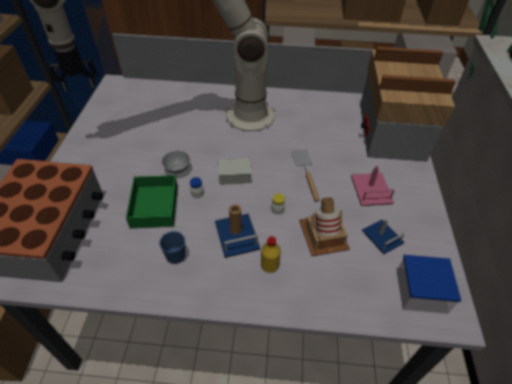

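View pics/top0.png

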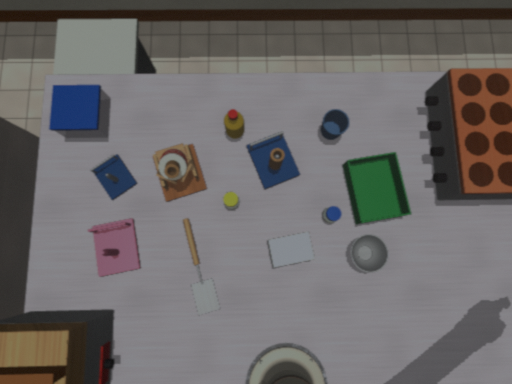

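View pics/wrist0.png

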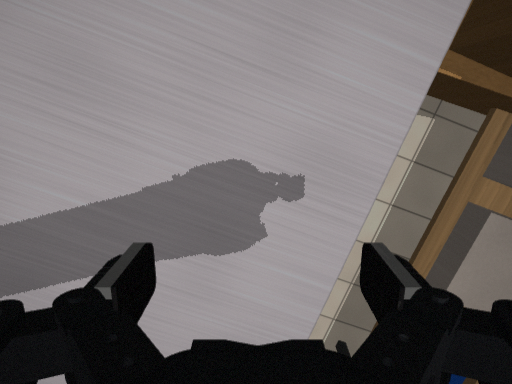

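The scene view and top view agree. Things like the stand in the top view are the big blue plate with the core at (275,160), a small blue one with a thin spindle at (114,178) and a pink one at (116,248). I choose (275,160). The only roll or cradle is at (176,170), and the only green tray is at (376,188). Next is a close crop and measurements.

Run:
```python
from h import *
c=dict(np.load('pics/top0.npz'));P=pts(c);s=dict(np.load('pics/scene0.npz'));Q=pts(s)
a=cv2.resize(c['color'][100:215,140:310],None,fx=4,fy=4,interpolation=cv2.INTER_CUBIC)
b=cv2.resize(s['color'][180:275,205:355],None,fx=4,fy=4,interpolation=cv2.INTER_CUBIC)
cv2.imwrite('pics/cropt.png',a);cv2.imwrite('pics/crops.png',b)
# table check
print('table',np.nanmedian(P[300:340,100:180,2]),np.nanmedian(Q[280:300,100:200,2]))
for n,A,I in (('top',P,c['color']),('scene',Q,s['color'])):
    h=cv2.cvtColor(I,cv2.COLOR_BGR2HSV)
    R=A.reshape(-1,3);H=h.reshape(-1,3).astype(int)
    def show(name,m):
        m=m&np.isfinite(R[:,0]);X=R[m]
        print(n,name,m.sum(),np.round(X.min(0),3),np.round(X.max(0),3),np.round(np.median(X,0),3))
        if m.sum()>20: 
            r=cv2.minAreaRect((X[:,:2]*1000).astype(np.float32));print('   rect',r)
    box=lambda x0,x1,y0,y1:(R[:,0]>x0)&(R[:,0]<x1)&(R[:,1]>y0)&(R[:,1]<y1)
    show('tray',(H[:,0]>50)&(H[:,0]<75)&(H[:,1]>100)&(R[:,2]>-.02)&(R[:,2]<.1))
    show('plate',(H[:,0]>100)&(H[:,0]<125)&(H[:,1]>100)&(abs(R[:,2]-.015)<.008)&box(.4,.95,-.05,.2))
    for y0,y1,nm in((-.1,.2,'core'),(.2,.5,'roll')):
        m=box(.45,.9,y0,y1)&(R[:,2]>.1)
        show(nm,m)
    m=box(.5,.85,.22,.42)&(R[:,2]<.025)&(R[:,2]>.008)&(H[:,1]>90)
    show('rackboard',m)
```

```text
table -0.0007653434833974071 -0.0006645810177712264
top tray 3046 [ 0.453 -0.368 -0.004] [ 0.657 -0.195  0.065] [ 0.557 -0.293  0.004]
   rect ((555.450439453125, -281.5426025390625), (186.73394775390625, 149.19476318359375), 9.525863647460938)
top plate 1285 [ 0.567 -0.048  0.007] [0.727 0.102 0.02 ] [0.641 0.03  0.013]
   rect ((651.649169921875, 22.989471435546875), (144.09396362304688, 115.11255645751953), 21.45182991027832)
top core 330 [ 0.62  -0.001  0.1  ] [0.767 0.158 0.142] [0.737 0.122 0.122]
   rect ((694.7014770507812, 78.3453598022461), (204.900390625, 41.19643020629883), 46.199459075927734)
top roll 606 [0.575 0.261 0.1  ] [0.659 0.355 0.16 ] [0.613 0.304 0.124]
   rect ((616.6544799804688, 305.044189453125), (80.47343444824219, 81.82164001464844), 72.01143646240234)
top rackboard 478 [0.532 0.231 0.008] [0.703 0.358 0.024] [0.577 0.285 0.01 ]
   rect ((617.3876953125, 309.9302062988281), (145.943359375, 125.61044311523438), 17.38187026977539)
scene tray 2205 [-0.396 -0.368 -0.004] [0.664 1.042 0.095] [ 0.547 -0.29   0.01 ]
   rect ((155.878662109375, 366.52850341796875), (234.287841796875, 1727.1383056640625), 31.922679901123047)
scene plate 844 [ 0.571 -0.05   0.008] [0.744 0.098 0.022] [0.669 0.032 0.014]
   rect ((656.9542236328125, 23.125511169433594), (148.7880401611328, 114.16876220703125), 21.995933532714844)
scene core 324 [ 0.623 -0.001  0.1  ] [0.778 0.161 0.142] [0.749 0.125 0.119]
   rect ((699.4310302734375, 78.7966537475586), (207.57211303710938, 38.90814208984375), 47.13722610473633)
scene roll 540 [0.58  0.258 0.1  ] [0.666 0.353 0.159] [0.629 0.307 0.124]
   rect ((619.9730224609375, 312.7633972167969), (84.50466918945312, 84.00858306884766), 54.53459930419922)
scene rackboard 429 [0.563 0.23  0.008] [0.707 0.388 0.025] [0.663 0.307 0.01 ]
   rect ((622.5689086914062, 308.46649169921875), (148.57437133789062, 123.87442016601562), 17.87684440612793)
```

View pics/cropt.png

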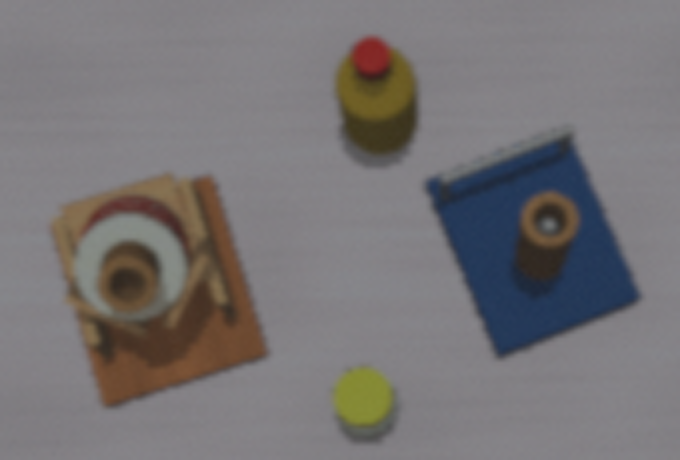

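View pics/crops.png

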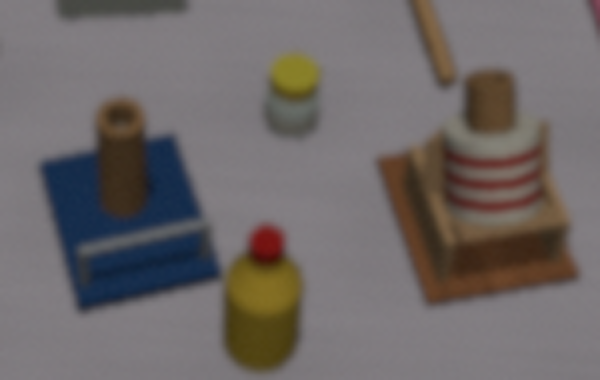

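The top crop shows the core on the large blue plate, with the guide bar on the far side (+x world). The roll leans collar-first toward the robot, and the cradle opens away from it. Next I fit the core and roll to the depth points.

```bash
cat >> h.py <<'E'
from scipy.optimize import least_squares
def fit(X,segs,p0,free_tilt=True):
    # segs: (r,h0,h1); p=[x,y,z,tx,ty] foot and axis slope
    def sdf(p):
        a=np.array([p[3],p[4],1.]);a/=np.linalg.norm(a)
        d=X-p[:3];h=d@a;r=np.linalg.norm(d-np.outer(h,a),axis=1)
        D=[]
        for R,h0,h1 in segs:
            q=np.stack([r-R,np.abs(h-(h0+h1)/2)-(h1-h0)/2],-1)
            D.append(np.linalg.norm(np.maximum(q,0),axis=1)+np.minimum(q.max(1),0))
        return np.min(D,0)
    s=least_squares(sdf,p0,loss='soft_l1',f_scale=.002)
    return s.x,sdf(s.x)
E
python3 - <<'E'
from h import *
out={}
for n in('top','scene'):
    c=dict(np.load('pics/%s0.npz'%n));R=pts(c).reshape(-1,3);out[n]=R[np.isfinite(R[:,0])]
out['both']=np.vstack([out['top'],out['scene']])
for n,R in out.items():
    m=(np.hypot(R[:,0]-.64,R[:,1]-.012)<.045)&(R[:,2]>.03)
    x,e=fit(R[m],[(.02,0,.11)],[.64,.012,.015,0,0]);print(n,'core',m.sum(),np.round(x,4),np.median(abs(e)))
    m=(np.hypot(R[:,0]-.615,R[:,1]-.305)<.075)&(R[:,2]>.085)
    x,e=fit(R[m],[(.038,0,.07),(.02,.07,.11)],[.64,.31,.05,-.55,-.1])
    m2=np.where(m)[0][abs(e)<.008]
    x,e=fit(R[m2],[(.038,0,.07),(.02,.07,.11)],x)
    t=np.hypot(x[3],x[4]);print('roll',m.sum(),len(m2),np.round(x,4),np.median(abs(e)),'tilt',np.degrees(np.arctan(t)),'dir',np.degrees(np.arctan2(x[4],x[3])))
    a=np.array([x[3],x[4],1]);a/=np.linalg.norm(a);print('collar pt',x[:3]+.092*a,'top',x[:3]+.11*a)
E
```

```text
top core 253 [ 0.6406  0.0165  0.0131 -0.027   0.0083] 0.0011787114076640126
roll 759 704 [ 0.6426  0.3174  0.0534 -0.554  -0.1833] 0.0010087789650720207 tilt 30.267546884563856 dir -161.6894542446472
collar pt [0.59857764 0.30284165 0.13281667] top [0.58996432 0.2999913  0.14836293]
scene core 314 [0.6396 0.0181 0.0139 0.0102 0.0048] 0.0011121365088811695
roll 703 671 [ 0.6442  0.3185  0.0542 -0.552  -0.1674] 0.0009958929610975262 tilt 29.979475050876584 dir -163.1270954726188
collar pt [0.60022861 0.30519616 0.13393106] top [0.59162139 0.30258554 0.14952274]
both core 567 [ 0.64    0.0174  0.0134 -0.0013  0.0119] 0.0010692883093899146
roll 1462 1385 [ 0.6436  0.3184  0.054  -0.5491 -0.1705] 0.001093200477215072 tilt 29.895969662842155 dir -162.74629411567656
collar pt [0.59980811 0.30477651 0.13378401] top [0.59124014 0.30211548 0.14938879]
```

Emit:
{"api": "move_arm", "payload": {"motion": [[3.2,4.8,0,0,0,0],[3.2,4.8,0,0,0,0],[3.2,4.8,0,0,0,0],[3.2,4.8,0,0,0,0],[3.2,4.8,0,0,0,0],[3.2,4.8,0,0,0,0],[3.2,4.8,0,0,0,0],[3.2,4.8,0,0,0,0],[3.2,4.8,0,0,0,0],[3.2,4.8,0,0,0,0]], "claw": 8.5, "grip_force": 30}}

```text
t: 1.4
tcp_pos: [0.5487, -0.1178, 0.2393]
orientation: [-3.095, -0.537, 0.004]
ft_force: [0.6, -0.9, -0.7]
grip_width: 0.0849
```

Emit:
{"api": "move_arm", "payload": {"motion": [[3.0,4.5,0,0,0,0],[3.0,4.5,0,0,0,0],[3.1,4.5,0,0,0,0],[0,0,-1.5,0,0,0],[0,0,0,0,0,0]]}}

```text
t: 2.02
tcp_pos: [0.6424, 0.0278, 0.2221]
orientation: [-3.09, -0.548, 0.006]
ft_force: [0.2, -0.6, -0.6]
grip_width: 0.0848
```

Run:
```python
from h import *
c=cap('wrist','w1');P=pts(c);R=P.reshape(-1,3);R=R[np.isfinite(R[:,0])]
s=get_state();print(s['tcp_pos'],s['orientation'])
m=(np.hypot(R[:,0]-.64,R[:,1]-.0175)<.045)&(R[:,2]>.03)&(R[:,2]<.14)
x,e=fit(R[m],[(.02,0,.11)],[.64,.0175,.015,0,0]);print(m.sum(),x,np.median(abs(e)))
```

```text
[0.64293879 0.02857637 0.22329626] [-3.08943021e+00 -5.48463170e-01  2.11735747e-03]
3253 [0.63912094 0.01681733 0.01466924 0.01962513 0.01844708] 0.0010583651037578967
```

View pics/w1.png

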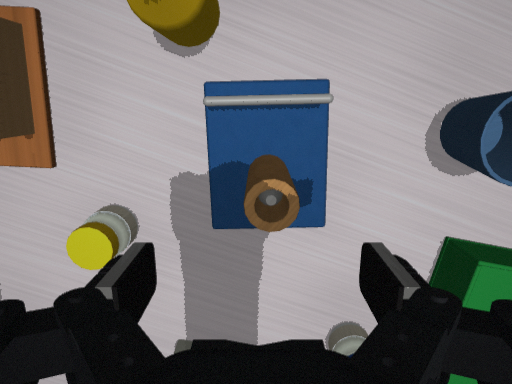

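The wrist view shows the core upright at (270,200) on the blue plate, between the jaws. I align and descend.

Emit:
{"api": "move_arm", "payload": {"motion": [[-0.3,-1.1,-2.5,0,0,0],[0,0,-2.5,0,0,0],[0,0,-2.5,0,0,0],[0,0,-2.5,0,0,0],[0,0,-2.5,0,0,0],[0,0,0,0,0,0]]}}

```text
t: 2.82
tcp_pos: [0.6394, 0.0045, 0.0993]
orientation: [3.095, 0.525, 0.003]
ft_force: [-0.0, -0.5, 0.3]
grip_width: 0.085
```

Emit:
{"api": "move_arm", "payload": {"motion": [[0,0,0,0,0,0],[0,0,0,0,0,0],[0,0,0,0,0,0],[0,0,0,0,0,0],[0,0,0,0,0,0],[0,0,0,0,0,0]], "claw": 3.2, "grip_force": 30}}

```text
t: 3.58
tcp_pos: [0.6385, 0.0141, 0.1068]
orientation: [-3.089, -0.531, -0.009]
ft_force: [-1.3, 0.9, -1.6]
grip_width: 0.0395
```

Run:
```python
from h import *
for i in range(4):
    s=get_state();print(s['t'],s['tcp_pos'],s['orientation'],s['grip_width'],s['joint_velocities'].round(3));
    c=cap('wrist','w2' if i==0 else None)
```

```text
3.575 [0.63854389 0.01413648 0.10684239] [-3.08890865 -0.53124805 -0.00923331] 0.03953524823040241 [ 0.003 -0.003  0.003  0.    -0.     0.002  0.002]
3.625 [0.63860636 0.01410451 0.1068382 ] [-3.08894549 -0.53120463 -0.00938952] 0.0395257679883103 [-0.001  0.004  0.002 -0.     0.003 -0.    -0.001]
3.675 [0.63861014 0.01410542 0.10674257] [-3.08892871 -0.53123652 -0.00934778] 0.03980346343665306 [-0.001  0.    -0.     0.001  0.002  0.001 -0.001]
3.725 [0.63862395 0.01410286 0.10674549] [-3.08893652 -0.53127336 -0.00928218] 0.039738713479860625 [-0.001  0.002 -0.001 -0.002  0.002  0.001 -0.   ]
```

View pics/w2.png

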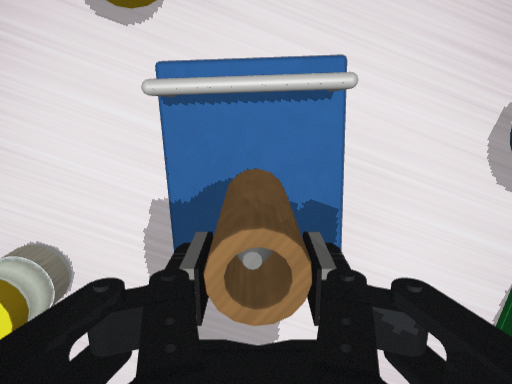

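Gripped at 39.5 mm, with the spindle tip visible in the bore. I lift.

Emit:
{"api": "move_arm", "payload": {"motion": [[0,0,1.5,0,0,0],[0,0,2.5,0,0,0],[0,0,3,0,0,0],[0,0,3,0,0,0],[0,0,2,0,0,0],[0,0,0.5,0,0,0],[0,0,0,0,0,0]]}}

```text
t: 4.65
tcp_pos: [0.6409, 0.0105, 0.2399]
orientation: [-3.094, -0.527, -0.018]
ft_force: [-0.1, 0.4, -1.0]
grip_width: 0.0397
```

Run:
```python
from h import *
c=cap('scene','s2');s=get_state();print(s['tcp_pos'],s['grip_width'])
cv2.imwrite('pics/s2c.png',cv2.resize(c['color'][150:290,120:360],None,fx=3,fy=3))
```

```text
[0.64066927 0.01048181 0.23951069] 0.03967878869406826
```

View pics/s2c.png

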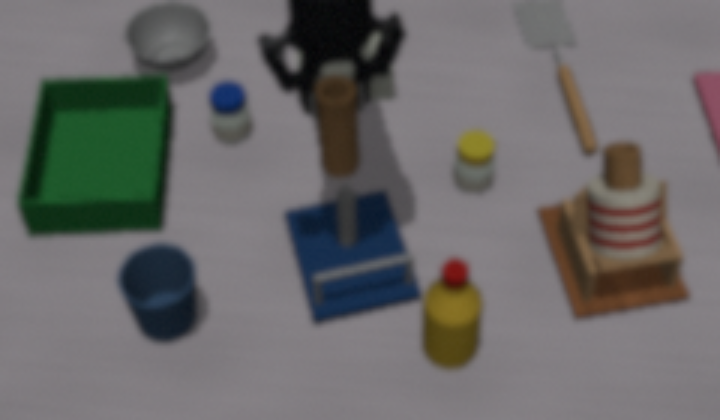

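The core is clear of the spindle, which is now bare. I carry it to the tray.

Emit:
{"api": "move_arm", "payload": {"motion": [[-1,-3,0,0,0,0],[-1.2,-4,0,0,0,0],[-1.2,-4.5,0,0,0,0],[-1.2,-4.5,0,0,0,0],[-1.2,-4.5,0,0,0,0],[-1.2,-4,0,0,0,0],[-0.8,-3,0,0,0,0],[-0.4,-1.5,0,0,0,0],[0,0,0,0,0,0]]}}

```text
t: 5.82
tcp_pos: [0.5483, -0.2846, 0.2268]
orientation: [-3.081, -0.531, 0.009]
ft_force: [-0.6, -0.2, -0.5]
grip_width: 0.0394
```

Run:
```python
from h import *
s=get_state();print(s['tcp_pos'],s['orientation'])
for n in('top','scene'):
    c=cap(n,n+'3');P=pts(c)
    R=P.reshape(-1,3);R=R[np.isfinite(R[:,0])]
    m=(np.hypot(R[:,0]-s['tcp_pos'][0],R[:,1]-s['tcp_pos'][1])<.035)&(R[:,2]>.10)&(R[:,2]<.215)
    print(n,m.sum(),R[m].min(0) if m.any() else '',R[m].max(0))
    # spindle now
    m=(np.hypot(R[:,0]-.64,R[:,1]-.017)<.022)&(R[:,2]>.03)&(R[:,2]<.12)
    x,e=fit(R[m],[(.010,0,.077)],[.64,.017,.015,0,0]);print(m.sum(),np.round(x,4),np.median(abs(e)))
    y=R[m];print(y[y[:,2]>.095].mean(0),(y[:,2]>.095).sum(),y[:,2].max())
```

```text
[ 0.548286   -0.28461019  0.22678792] [-3.08071979 -0.53106309  0.00859607]
top 151 [ 0.53060151 -0.28508096  0.13718703] [ 0.5671406  -0.26089092  0.21245181]
69 [ 0.6391  0.0174  0.0294  0.0256 -0.0244] 0.0007560451199140027
[0.63705825 0.01751334 0.10330508] 24 0.11075504575235318
scene 224 [ 0.53886059 -0.29594403  0.13706409] [ 0.57502592 -0.2581521   0.21483445]
97 [ 0.6411  0.018   0.0327 -0.0427 -0.002 ] 0.0007931980231214181
[0.64468271 0.01881425 0.10322075] 23 0.11232555620781526
```

Emit:
{"api": "move_arm", "payload": {"motion": [[0,0,-2,0,0,0],[0.2,0,-3,0,0,0],[0.2,0,-3,0,0,0],[0,0,-2,0,0,0],[0,0,-1,0,0,0],[0,0,-0.5,0,0,0],[0,0,0,0,0,0],[0,0,0,0,0,0]]}}

```text
t: 6.92
tcp_pos: [0.5566, -0.2731, 0.1067]
orientation: [-3.074, -0.555, 0.002]
ft_force: [-0.2, 0.4, -0.8]
grip_width: 0.0397
```

Emit:
{"api": "move_arm", "payload": {"motion": [[0,0,-0.5,0,0,0],[0,0,-0.3,0,0,0],[0,0,0,0,0,0],[0,0,0,0,0,0]]}}

```text
t: 7.42
tcp_pos: [0.5573, -0.2741, 0.0997]
orientation: [-3.076, -0.554, -0.001]
ft_force: [0.2, -0.4, -0.2]
grip_width: 0.0395
```

Emit:
{"api": "move_arm", "payload": {"motion": [[0,0,-0.3,0,0,0],[0,0,0,0,0,0],[0,0,0,0,0,0]]}}

```text
t: 7.8
tcp_pos: [0.5574, -0.274, 0.0966]
orientation: [-3.076, -0.554, -0.001]
ft_force: [-1.0, 0.8, -0.5]
grip_width: 0.0395
```

Emit:
{"api": "move_arm", "payload": {"motion": [[0,0,0,0,0,0],[0,0,0,0,0,0],[0,0,0,0,0,0],[0,0,0,0,0,0]], "claw": 8.5}}

```text
t: 8.3
tcp_pos: [0.5577, -0.2741, 0.097]
orientation: [-3.077, -0.554, -0.002]
ft_force: [0.1, 0.5, 0.5]
grip_width: 0.0848
```

Emit:
{"api": "move_arm", "payload": {"motion": [[0,0,2,0,0,0],[0,0,3,0,0,0],[0,0,4,0,0,0],[0,0,4,0,0,0],[0,0,2,0,0,0],[0,0,0,0,0,0]]}}

```text
t: 9.05
tcp_pos: [0.5586, -0.2732, 0.259]
orientation: [-3.079, -0.557, -0.009]
ft_force: [0.4, -0.5, 0.4]
grip_width: 0.0848
```

Run:
```python
from h import *
cap('scene','s4');cap('wrist','w4');print(get_state()['tcp_pos'])
```

```text
[ 0.55736573 -0.27290671  0.25640609]
```

View pics/w4.png

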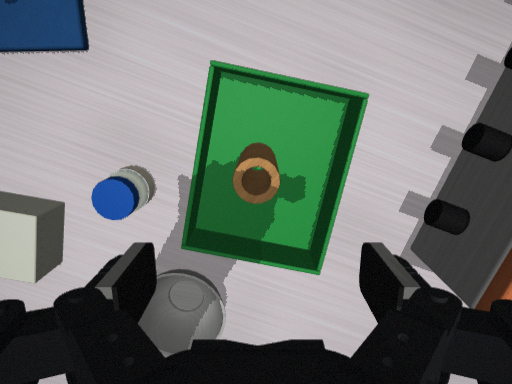

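The core stands upright in the tray at (257,180) and is released. I compute the roll approach.

```bash
cat > g.py <<'E'
from h import *
from scipy.spatial.transform import Rotation as Ro
def goal(a,p):
    "print delta to pose with tool z=-a, tcp p"
    s=get_state();R=Ro.from_rotvec(s['orientation'])
    z=-a/np.linalg.norm(a);y=np.cross(z,[1,0,0]) if abs(z[0])<.01 else np.cross([0,0,1],z)
    y/=np.linalg.norm(y)
    if y@R.as_matrix()[:,1]<0:y=-y
    G=Ro.from_matrix(np.stack([np.cross(y,z),y,z],1))
    d=(G*R.inv()).as_rotvec()
    print('t',s['t'],'tcp',s['tcp_pos'].round(4),'shift cm',((p-s['tcp_pos'])*100).round(2),'rot',d.round(3))
E
python3 - <<'E'
from g import *
a=np.array([-.5491,-.1705,1]);a/=np.linalg.norm(a)
f=np.array([.6436,.3184,.054])
goal(a,f+.19*a);print(f+.088*a,a)
E
```

```text
t 9.15 tcp [ 0.5574 -0.2729  0.2564] shift cm [-0.42 56.32 -3.77] rot [ 0.154 -0.493 -0.059]
[0.6017097  0.30539272 0.13028901] [-0.47602611 -0.14780997  0.86692062]
```

Emit:
{"api": "move_arm", "payload": {"motion": [[0,3,0,0,0,0],[0,5,0,0,0,0],[0,5.5,0,0,0,0],[0,5.5,0,0,0,0],[0,5.5,0,0.026,-0.08,-0.01],[0,5.5,0,0.026,-0.08,-0.01],[0,5.5,0,0.026,-0.08,-0.01],[0,5.5,0,0.026,-0.08,-0.01],[0,5.5,0,0.026,-0.08,-0.01],[0,4,0,0.026,-0.08,-0.01]]}}

```text
t: 10.4
tcp_pos: [0.5471, 0.2421, 0.2431]
orientation: [-2.917, -0.427, -0.751]
ft_force: [1.2, -1.1, 0.3]
grip_width: 0.0848
```

Emit:
{"api": "move_arm", "payload": {"motion": [[0,3,0,0,0,0],[0,1.5,0,0,0,0],[0,0,0,0,0,0],[0,0,0,0,0,0]]}}

```text
t: 10.9
tcp_pos: [0.5404, 0.2907, 0.237]
orientation: [-2.919, -0.441, -0.737]
ft_force: [-0.5, 0.5, -0.4]
grip_width: 0.0849
```

Run:
```python
from g import *
a=np.array([-.5491,-.1705,1]);a/=np.linalg.norm(a)
f=np.array([.6436,.3184,.054])
goal(a,f+.17*a)
c=cap('wrist','w5');R=pts(c).reshape(-1,3);R=R[np.isfinite(R[:,0])]
x=np.r_[f,a[:2]/a[2]]
m=(np.hypot(R[:,0]-.615,R[:,1]-.305)<.075)&(R[:,2]>.085)&(R[:,2]<.165)
for k in range(2):
    xx,e=fit(R[m],[(.038,0,.07),(.02,.07,.11)],x);i=np.where(m)[0][abs(e)<.006];m=np.zeros(len(R),bool);m[i]=1
t=np.hypot(xx[3],xx[4]);print(m.sum(),xx.round(4),np.median(abs(e)),np.degrees(np.arctan(t)))
```

```text
t 10.9 tcp [0.5404 0.2907 0.237 ] shift cm [ 2.23  0.26 -3.56] rot [-0.017 -0.03  -0.006]
6713 [ 0.6428  0.3181  0.0547 -0.5507 -0.1747] 0.000556247233075853 30.01649470193569
```

View pics/w5.png

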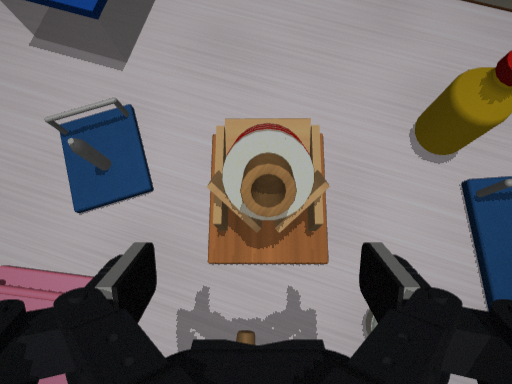

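The wrist view shows the collar at (268,190), centred between the jaws, and its fit agrees with the fixed cameras. I go on axis.

Emit:
{"api": "move_arm", "payload": {"motion": [[1.1,0.1,-1.8,-0.009,-0.015,-0.003],[1.1,0.1,-1.8,-0.009,-0.015,-0.003],[0,0,0,0,0,0],[0,0,0,0,0,0]]}}

```text
t: 11.45
tcp_pos: [0.5644, 0.2874, 0.2001]
orientation: [-2.935, -0.433, -0.784]
ft_force: [-0.0, 0.1, 0.1]
grip_width: 0.0851
```

Run:
```python
from g import *
a=np.array([-.5507,-.1735,1]);a/=np.linalg.norm(a);f=np.array([.643,.3182,.0545])
goal(a,f+.17*a);goal(a,f+.088*a)
```

```text
t 11.45 tcp [0.5644 0.2874 0.2001] shift cm [-0.25  0.53  0.16] rot [ 0.003 -0.001  0.013]
t 11.45 tcp [0.5644 0.2874 0.2001] shift cm [ 3.66  1.76 -6.94] rot [ 0.003 -0.001  0.013]
```

Correct the lateral error first, then descend along the axis.

Emit:
{"api": "move_arm", "payload": {"motion": [[-0.2,0.5,0.1,0,0,0.013],[0,0,0,0,0,0],[0.8,0.25,-1.4,0,0,0],[0.8,0.25,-1.4,0,0,0],[0.8,0.25,-1.4,0,0,0],[0.5,0.15,-0.8,0,0,0],[0.2,0,-0.3,0,0,0],[0,0,0,0,0,0],[0,0,0,0,0,0]]}}

```text
t: 12.58
tcp_pos: [0.5964, 0.301, 0.1523]
orientation: [-2.924, -0.441, -0.79]
ft_force: [0.1, 0.8, -0.2]
grip_width: 0.0849
```

Run:
```python
from g import *
a=np.array([-.5507,-.1735,1]);a/=np.linalg.norm(a);f=np.array([.643,.3182,.0545])
goal(a,f+.088*a)
```

```text
t 12.575 tcp [0.5964 0.301  0.1523] shift cm [ 0.46  0.4  -2.16] rot [-0.004  0.004  0.005]
```

Emit:
{"api": "move_arm", "payload": {"motion": [[0.1,0.1,-0.8,0,0,0],[0.1,0.1,-0.8,0,0,0],[0.1,0.1,-0.3,0,0,0],[0,0,0,0,0,0],[0,0,0,0,0,0]]}}

```text
t: 13.2
tcp_pos: [0.6002, 0.3041, 0.1356]
orientation: [-2.921, -0.438, -0.794]
ft_force: [0.6, -0.2, 1.0]
grip_width: 0.0851
```

Run:
```python
from g import *
a=np.array([-.5507,-.1735,1]);a/=np.linalg.norm(a);f=np.array([.643,.3182,.0545])
goal(a,f+.088*a)
```

```text
t 13.2 tcp [0.6002 0.3041 0.1356] shift cm [ 0.08  0.08 -0.48] rot [-0.007  0.006  0.006]
```

Emit:
{"api": "move_arm", "payload": {"motion": [[0.1,0.1,-0.3,0,0,0],[0,0,-0.1,0,0,0],[0,0,0,0,0,0]]}}

```text
t: 13.58
tcp_pos: [0.6016, 0.3052, 0.1319]
orientation: [-2.92, -0.437, -0.795]
ft_force: [-0.5, -0.2, 0.3]
grip_width: 0.0851
```

Run:
```python
from g import *
a=np.array([-.5507,-.1735,1]);a/=np.linalg.norm(a);f=np.array([.643,.3182,.0545])
goal(a,f+.088*a);cap('wrist','w6')
```

```text
t 13.575 tcp [0.6016 0.3052 0.1319] shift cm [-0.06 -0.02 -0.12] rot [-0.008  0.007  0.007]
```

View pics/w6.png

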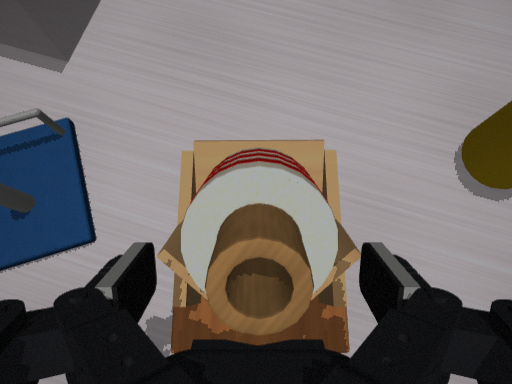

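The jaws straddle the collar at (258,285). I close gently.

Emit:
{"api": "move_arm", "payload": {"motion": [[0,0,0,0,0,0],[0,0,0,0,0,0],[0,0,0,0,0,0],[0,0,0,0,0,0],[0,0,0,0,0,0],[0,0,0,0,0,0]], "claw": 3.2, "grip_force": 45}}

```text
t: 14.38
tcp_pos: [0.6017, 0.3047, 0.1322]
orientation: [-2.921, -0.436, -0.795]
ft_force: [-0.7, -0.9, 1.4]
grip_width: 0.0392
```

Emit:
{"api": "move_arm", "payload": {"motion": [[0,0,1,0,0,0],[0,0,2,0,0,0],[0,0,2,0,0,0],[0,0,2.5,0,0,0],[0,0,2.5,0,0,0],[0,0,2,0,0,0],[0,0,1,0,0,0],[0,0,0,0,0,0],[0,0,0,0,0,0]]}}

```text
t: 15.5
tcp_pos: [0.5945, 0.3002, 0.2606]
orientation: [-2.935, -0.44, -0.772]
ft_force: [-0.6, -0.6, -3.2]
grip_width: 0.0395
```

Run:
```python
from g import *
s=get_state();print(s['tcp_pos'],s['orientation'],s['ft_force'],s['grip_width'])
c=cap('scene','s7');cv2.imwrite('pics/s7c.png',cv2.resize(c['color'][120:290,205:405],None,fx=3,fy=3))
```

```text
[0.59448604 0.30016267 0.26056622] [-2.93499616 -0.43962846 -0.77206045] [-0.61106457 -0.59058767 -3.176846  ] 0.0394738961831545
```

View pics/s7c.png

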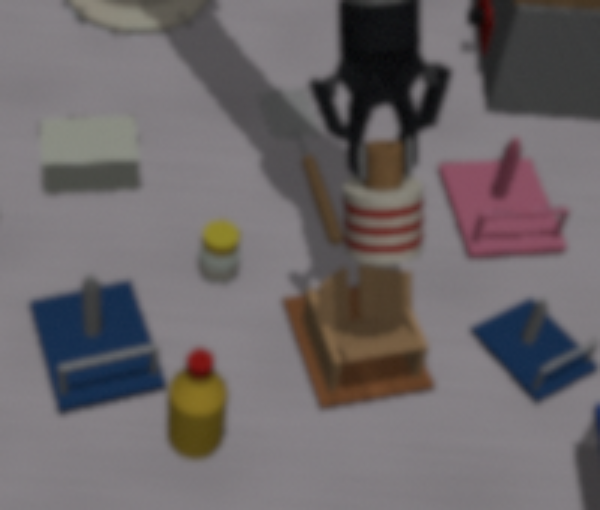

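The roll is held clear above the cradle and nothing else has moved. I bring it upright.

Emit:
{"api": "move_arm", "payload": {"motion": [[0,0,0.5,-0.015,0.05,0],[0,0,0.5,-0.025,0.08,0],[0,0,0.5,-0.025,0.08,0],[0,0,0.5,-0.025,0.08,0],[0,0,0,-0.025,0.08,0],[0,0,0,-0.022,0.07,0],[0,0,0,-0.01,0.035,0],[0,0,0,0,0,0],[0,0,0,0,0,0]]}}

```text
t: 16.68
tcp_pos: [0.5912, 0.2991, 0.2696]
orientation: [3.101, 0.472, -0.017]
ft_force: [-0.6, 0.5, -3.3]
grip_width: 0.0392
```

```bash
cat >> g.py <<'E'
def inhand(names=('top','scene'),save=None):
    s=get_state();T=s['tcp_pos'];z=Ro.from_rotvec(s['orientation']).as_matrix()[:,2]
    print('t',s['t'],'tcp',T.round(4),'a_tool',(-z).round(3),'F',s['ft_force'].round(1),s['grip_width'].round(4))
    L=[]
    for n in names:
        c=cap(n,(save+n) if save else None);R=pts(c).reshape(-1,3);L.append(R[np.isfinite(R[:,0])])
    for nm,R in list(zip(names,L))+([('all',np.vstack(L))] if len(L)>1 else []):
        f=T+z*.088;x=np.r_[f,-z[:2]/-z[2]]
        d=R-T;h=d@z
        m=(np.linalg.norm(d-np.outer(h,z),axis=1)<.055)&(h>.012)&(h<.11)
        for k in range(2):
            x,e=fit(R[m],[(.038,0,.07),(.02,.07,.11)],x);i=np.where(m)[0][abs(e)<.006];m=np.zeros(len(R),bool);m[i]=1
        b=np.r_[x[3:],1];b/=np.linalg.norm(b)
        print(nm,m.sum(),'foot',x[:3].round(4),'axis',b.round(3),'err',np.median(abs(e)).round(4),'upright rot',np.cross(b,[0,0,1]).round(3))
E
python3 - <<'E'
from g import *
inhand(save='r8')
E
```

```text
Traceback (most recent call last):
  File "g.py", line 14, in inhand
    print('t',s['t'],'tcp',T.round(4),'a_tool',(-z).round(3),'F',s['ft_force'].round(1),s['grip_width'].round(4))
                                                                                        ^^^^^^^^^^^^^^^^^^^^^
AttributeError: 'float' object has no attribute 'round'
```

```bash
sed -i "s/s\['grip_width'\].round(4)/s['grip_width']/" g.py
python3 - <<'E'
from g import *
inhand(save='r8')
E
```

```text
t 16.675 tcp [0.5912 0.2991 0.2696] a_tool [0.01  0.007 1.   ] F [-0.6  0.5 -3.3] 0.039170517637915764
top 0 foot [0.5903 0.2985 0.1816] axis [0.01  0.007 1.   ] err nan upright rot [ 0.007 -0.01   0.   ]
scene 579 foot [0.5897 0.2988 0.1804] axis [0.014 0.012 1.   ] err 0.0008 upright rot [ 0.012 -0.014  0.   ]
all 579 foot [0.5897 0.2988 0.1804] axis [0.014 0.012 1.   ] err 0.0008 upright rot [ 0.012 -0.014  0.   ]
  return _methods._mean(a, axis=axis, dtype=dtype,
  ret = ret.dtype.type(ret / rcount)
```

Emit:
{"api": "move_arm", "payload": {"motion": [[0.5,-2.5,0,0.006,-0.006,0],[0.7,-4,0,0.006,-0.006,0],[0.8,-4.5,0,0,0,0],[0.8,-4.5,0,0,0,0],[0.8,-4.5,0,0,0,0],[0.7,-4,0,0,0,0],[0.4,-2.5,0,0,0,0],[0.2,-1,0,0,0,0],[0,0,0,0,0,0],[0,0,0,0,0,0]]}}

```text
t: 18.02
tcp_pos: [0.6368, 0.0199, 0.2734]
orientation: [-3.099, -0.484, -0.019]
ft_force: [-0.1, 0.5, -4.2]
grip_width: 0.0395
```

```bash
python3 - <<'E' 2>/dev/null
from g import *
inhand(save='r9')
E
```

```text
t 18.025 tcp [0.6368 0.0199 0.2734] a_tool [-0.011 -0.007  1.   ] F [-0.1  0.5 -4.2] 0.03947681613901674
top 422 foot [0.6368 0.02   0.1831] axis [-0.    -0.002  1.   ] err 0.0005 upright rot [-0.002  0.     0.   ]
scene 585 foot [0.6375 0.0213 0.1842] axis [-0.008 -0.002  1.   ] err 0.0008 upright rot [-0.002  0.008  0.   ]
all 1007 foot [0.6377 0.021  0.1837] axis [-0.015 -0.004  1.   ] err 0.0008 upright rot [-0.004  0.015  0.   ]
```

Emit:
{"api": "move_arm", "payload": {"motion": [[0.25,-0.3,0,-0.003,0.008,0],[0,0,-1,0,0,0],[0,0,-1.5,0,0,0],[0,0,-1.5,0,0,0],[0,0,-0.8,0,0,0],[0,0,0,0,0,0],[0,0,0,0,0,0],[0,0,0,0,0,0]]}}

```text
t: 19.12
tcp_pos: [0.6387, 0.0193, 0.2206]
orientation: [-3.099, -0.49, -0.001]
ft_force: [0.4, -0.3, -3.3]
grip_width: 0.039
```

```bash
python3 - <<'E' 2>/dev/null
from g import *
inhand(save='ra')
E
```

```text
t 19.125 tcp [0.6387 0.0193 0.2206] a_tool [-0.    -0.004  1.   ] F [ 0.4 -0.3 -3.3] 0.03900485717344629
top 371 foot [0.6376 0.0189 0.1304] axis [0.012 0.005 1.   ] err 0.0005 upright rot [ 0.005 -0.012  0.   ]
scene 534 foot [0.6382 0.0203 0.1318] axis [0.007 0.003 1.   ] err 0.0008 upright rot [ 0.003 -0.007  0.   ]
all 905 foot [0.6385 0.0201 0.1311] axis [-0.003 -0.001  1.   ] err 0.0008 upright rot [-0.001  0.003  0.   ]
```

Emit:
{"api": "move_arm", "payload": {"motion": [[0.15,-0.2,0,0,0,0],[0,0,0,0,0,0],[0,0,-0.6,0,0,0],[0,0,-0.6,0,0,0],[0,0,-0.6,0,0,0],[0,0,-0.4,0,0,0],[0,0,0,0,0,0],[0,0,0,0,0,0]]}}

```text
t: 20.23
tcp_pos: [0.6403, 0.0172, 0.1972]
orientation: [-3.099, -0.49, -0.002]
ft_force: [-0.4, -0.1, -3.4]
grip_width: 0.0389
```

```bash
python3 - <<'E' 2>/dev/null
from g import *
inhand(save='rb')
E
```

```text
t 20.225 tcp [0.6403 0.0172 0.1972] a_tool [-0.    -0.004  1.   ] F [-0.4 -0.1 -3.4] 0.03894272930778392
top 353 foot [0.6394 0.017  0.1071] axis [ 0.008 -0.003  1.   ] err 0.0005 upright rot [-0.003 -0.008  0.   ]
scene 516 foot [0.6402 0.0178 0.1079] axis [-0.001  0.007  1.   ] err 0.0008 upright rot [ 0.007  0.001 -0.   ]
all 869 foot [0.6402 0.0177 0.1075] axis [-0.003  0.     1.   ] err 0.0008 upright rot [ 0.     0.003 -0.   ]
```

Emit:
{"api": "move_arm", "payload": {"motion": [[0,0,-0.5,0,0,0],[0,0,-0.5,0,0,0],[0,0,-0.5,0,0,0],[0,0,-0.2,0,0,0],[0,0,0,0,0,0]]}}

```text
t: 20.95
tcp_pos: [0.6403, 0.0171, 0.1792]
orientation: [-3.099, -0.489, -0.002]
ft_force: [-0.3, 0.4, -2.9]
grip_width: 0.0393
```

The roll is upright on the spindle axis and the foot has passed the tip with no contact force. I keep lowering: the target TCP z is about 0.105 (foot 0.015).

Emit:
{"api": "move_arm", "payload": {"motion": [[0,0,-0.6,0,0,0],[0,0,-0.6,0,0,0],[0,0,-0.6,0,0,0],[0,0,-0.6,0,0,0],[0,0,-0.3,0,0,0],[0,0,0,0,0,0]]}}

```text
t: 21.7
tcp_pos: [0.6402, 0.017, 0.15]
orientation: [-3.099, -0.489, -0.002]
ft_force: [-0.1, -0.7, -4.0]
grip_width: 0.0392
```

Emit:
{"api": "move_arm", "payload": {"motion": [[0,0,-0.6,0,0,0],[0,0,-0.6,0,0,0],[0,0,-0.6,0,0,0],[0,0,-0.4,0,0,0],[0,0,-0.2,0,0,0],[0,0,0,0,0,0]]}}

```text
t: 22.45
tcp_pos: [0.6404, 0.0171, 0.1245]
orientation: [-3.099, -0.489, -0.002]
ft_force: [0.1, -0.0, -3.5]
grip_width: 0.0391
```

Emit:
{"api": "move_arm", "payload": {"motion": [[0,0,-0.5,0,0,0],[0,0,-0.5,0,0,0],[0,0,-0.3,0,0,0],[0,0,0,0,0,0]]}}

```text
t: 22.95
tcp_pos: [0.6406, 0.0171, 0.1108]
orientation: [-3.099, -0.489, -0.003]
ft_force: [0.5, 0.3, -3.0]
grip_width: 0.0392
```

```bash
python3 - <<'E' 2>/dev/null
from g import *
inhand(save='rc')
E
```

```text
t 22.95 tcp [0.6406 0.0171 0.1108] a_tool [-0.001 -0.004  1.   ] F [ 0.5  0.3 -3. ] 0.03922995775908183
top 355 foot [0.6284 0.0182 0.011 ] axis [ 0.152 -0.058  0.987] err 0.0029 upright rot [-0.058 -0.152  0.   ]
scene 477 foot [0.6406 0.0183 0.0194] axis [ 0.004 -0.003  1.   ] err 0.0012 upright rot [-0.003 -0.004  0.   ]
all 779 foot [0.6397 0.0177 0.0193] axis [0.015 0.01  1.   ] err 0.0012 upright rot [ 0.01  -0.015  0.   ]
```

The fit now includes plate points, so I go by TCP and force, in small steps until contact.

Emit:
{"api": "move_arm", "payload": {"motion": [[0,0,-0.2,0,0,0],[0,0,-0.2,0,0,0],[0,0,0,0,0,0]]}}

```text
t: 23.42
tcp_pos: [0.6411, 0.0171, 0.1072]
orientation: [-3.099, -0.489, -0.005]
ft_force: [-0.3, 0.3, -4.4]
grip_width: 0.0391
```

Emit:
{"api": "move_arm", "payload": {"motion": [[0,0,-0.15,0,0,0],[0,0,0,0,0,0]]}}

```text
t: 23.68
tcp_pos: [0.6411, 0.0171, 0.1057]
orientation: [-3.099, -0.489, -0.005]
ft_force: [0.3, 0.0, -3.6]
grip_width: 0.0392
```

Emit:
{"api": "move_arm", "payload": {"motion": [[0,0,-0.1,0,0,0],[0,0,0,0,0,0]]}}

```text
t: 23.92
tcp_pos: [0.6412, 0.0171, 0.1047]
orientation: [-3.099, -0.489, -0.005]
ft_force: [-1.1, -0.4, -3.3]
grip_width: 0.039
```

Emit:
{"api": "move_arm", "payload": {"motion": [[0,0,-0.1,0,0,0],[0,0,0,0,0,0]]}}

```text
t: 24.18
tcp_pos: [0.6413, 0.0172, 0.1038]
orientation: [-3.099, -0.489, -0.006]
ft_force: [0.2, 0.0, -2.9]
grip_width: 0.0399
```

Emit:
{"api": "move_arm", "payload": {"motion": [[0,0,-0.1,0,0,0],[0,0,0,0,0,0]]}}

```text
t: 24.42
tcp_pos: [0.6416, 0.0172, 0.1039]
orientation: [-3.1, -0.489, -0.007]
ft_force: [-0.9, -0.3, -2.9]
grip_width: 0.0394
```

Emit:
{"api": "move_arm", "payload": {"motion": [[0,0,-0.1,0,0,0],[0,0,0,0,0,0]]}}

```text
t: 24.68
tcp_pos: [0.6418, 0.0171, 0.1037]
orientation: [-3.1, -0.489, -0.007]
ft_force: [0.8, 0.2, -3.3]
grip_width: 0.0393
```

```bash
python3 - <<'E' 2>/dev/null
from g import *
for n in('top','scene','wrist'):
    c=cap(n,'e'+n);R=pts(c).reshape(-1,3);R=R[np.isfinite(R[:,0])]
    r=np.hypot(R[:,0]-.64,R[:,1]-.0177)
    m=(r<.034)&(r>.024)&(R[:,2]>.06)&(R[:,2]<.1);print(n,'paper top z',np.median(R[m,2]),m.sum())
    m=(r<.1)&(abs(R[:,2]-.015)<.006)&(r>.045);print(' plate z',np.median(R[m,2]),m.sum())
print(get_state()['ft_force'],get_state()['tcp_pos'])
E
```

```text
top paper top z 0.0836418739001174 100
 plate z 0.013347165368318148 520
scene paper top z 0.08444739701459814 79
 plate z 0.014212335622240113 662
wrist paper top z 0.08518644957417601 3627
 plate z 0.015075710861180189 16218
[-1.74347449 -0.7972736   1.7295012 ] [0.64175541 0.01714672 0.10371306]
```

View pics/escene.png

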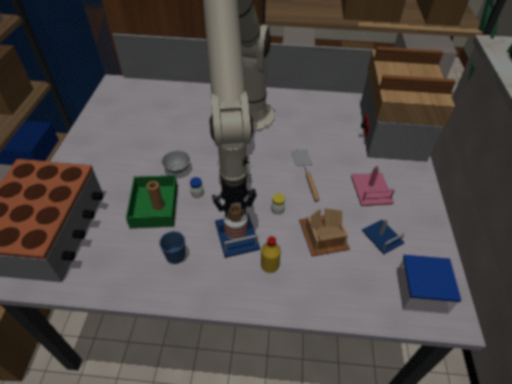

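Paper top minus plate is 70.1 to 70.3 mm in all three cameras, and the TCP no longer descends, so the roll is seated. I release and rise straight.

Emit:
{"api": "move_arm", "payload": {"motion": [[0,0,0,0,0,0],[0,0,0,0,0,0],[0,0,0,0,0,0],[0,0,0,0,0,0],[0,0,0,0,0,0]], "claw": 8.5}}

```text
t: 25.45
tcp_pos: [0.6431, 0.0173, 0.104]
orientation: [-3.1, -0.489, -0.011]
ft_force: [-0.8, -0.5, 0.3]
grip_width: 0.0849
```

Emit:
{"api": "move_arm", "payload": {"motion": [[0,0,1,0,0,0],[0,0,2,0,0,0],[0,0,3,0,0,0],[0,0,3,0,0,0],[0,0,3,0,0,0],[-1,0,2,0,0,0],[0,0,0,0,0,0],[0,0,0,0,0,0]]}}

```text
t: 26.45
tcp_pos: [0.6344, 0.0178, 0.258]
orientation: [-3.101, -0.49, -0.025]
ft_force: [-0.6, -0.4, -0.5]
grip_width: 0.0852
```

```bash
python3 - <<'E' 2>/dev/null
from g import *
c=cap('wrist','f');R=pts(c).reshape(-1,3);R=R[np.isfinite(R[:,0])]
L=[R]
for n in('top','scene'):
    d=cap(n,'f'+n);Q=pts(d).reshape(-1,3);L.append(Q[np.isfinite(Q[:,0])])
for R in L:
    r=np.hypot(R[:,0]-.64,R[:,1]-.0177)
    m=(r<.06)&(R[:,2]>.03)&(R[:,2]<.14);x=[.64,.0177,.015,0,0]
    for k in range(2):
        x,e=fit(R[m],[(.038,0,.07),(.02,.07,.11)],x);i=np.where(m)[0][abs(e)<.006];m=np.zeros(len(R),bool);m[i]=1
    p=(r<.034)&(r>.024)&(R[:,2]>.06)&(R[:,2]<.1);q=(r<.1)&(abs(R[:,2]-.015)<.006)&(r>.045)
    print(m.sum(),x.round(4),'paper-plate',np.median(R[p,2])-np.median(R[q,2]))
s=get_state();print(s['tcp_pos'],s['t'],s['ft_force'])
E
```

```text
4855 [ 0.6419  0.0163  0.0151  0.0041 -0.0026] paper-plate 0.07009831588388205
571 [ 0.641   0.0169  0.0135  0.0042 -0.0034] paper-plate 0.06999376356571108
590 [ 0.642   0.0178  0.0144 -0.0045  0.0025] paper-plate 0.0700329079081265
[0.63409598 0.0178803  0.25695762] 26.6 [0.32267947 0.13996841 0.77456222]
```

View pics/f.png

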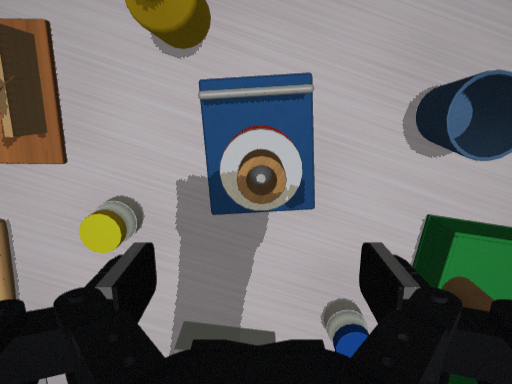

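View pics/ftop.png

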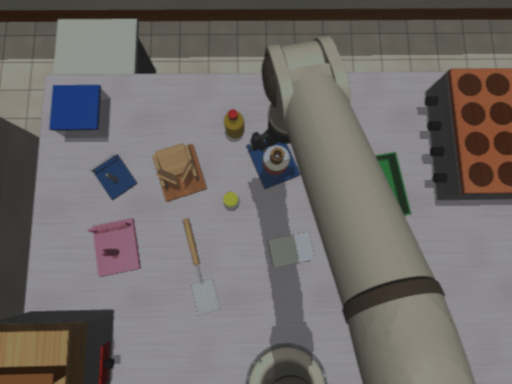

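The roll sits upright and coaxial on the plate, with the spindle visible in the bore at (262,178) of the wrist view. In the top view the bystanders the arm does not cover are where they were. I hand in.

Run:
```python
from h import *
print(job_done())
```

```text
the job is handed in; nothing more can be done
None
```

I moved the empty core from the large blue dispenser into the green tray, where it stands upright and released. Then I took the new roll from the cradle by its collar with a 45 N grip, turned it upright, and lowered it onto the spindle. I held it until it was down, then let go, and handed in at about 26.6 s on the robot's clock.

- **Seating:** After release the paper top is 70.0 to 70.1 mm above the plate in all three cameras, which matches the roll's 70 mm length, so it is fully down.
- **Position:** The roll fits within about 2 mm of the spindle axis and is upright to about 0.3°. The three cameras differ from each other by 1 to 2 mm.
- **Forces:** No wrist reading above about 4.5 N showed while the roll was being lowered.
- **Bystanders:** None looked moved in the pictures. In the last top view the arm covers part of the table, so for the cup, bowl and blue-lidded jar I relied on the other views. I did not measure the bystanders' positions.
- **One failed check:** Just before touchdown the top-camera fit of the roll was off because it picked up plate points. I used the arm position, the force and the paper-to-plate height instead.

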